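# Close the vacuum extraction manifold

## Task

Get the vacuum manifold ready to draw down: first move the red-gripped bleed slide on its front until its white pointer stands at the green line. Then take the white lid by its black bar handle, lower it onto the chamber and shift it about until it drops over the two locating pins hidden beneath it, and press it down until the black gasket is fully squeezed, without ramming it. Finish holding it so, with the fingers still on the handle and pressing the lid down; the program ends while it holds. Meanwhile leave the flask, the stoppered bottle and the two vials standing where they are.

Things in the scene. Friction and masses are not known exactly. Their poses are not given: they have to be found in the camera images.
- manifold: fixed vacuum manifold: clear chamber with white rim, 122 (x) by 212 mm (y), rim top 84 mm up; against its front (-x) stands a grey block 54 x 136 x 50 mm with the bleed slide on top, right of that a round gauge, top at 57 mm. Origin: centre of the chamber's underside, on the bench; x away from the front, y to its left (along the slide's track), z up
- seat (a point): centre of the gasket's upper face while unloaded, on the manifold: 90 mm above its origin, same axes. The seated lid's origin lies here, or up to 4 mm lower when pressed
- pin_left (a point): tip of the left steel locating pin, 8 mm thick with a tapered nose in its last 4 mm, at y = +92.5 mm on the rim; it stands 8 mm higher than the unloaded gasket, 98 mm above the bench
- pin_right (a point): tip of the right locating pin, the same, at y = -92.5 mm
- green_line (a point): middle of the green line on the scale in front of the bleed slide's track (3 mm wide, 12 mm to the left of the manifold's middle), 50 mm above the bench
- bleed (a joint): position of the bleed slide along its track (m): 0 = right end, grows to the left (+y of the manifold) up to 0.060; at 0.042 its pointer stands at the green line. Friction 1.5 N, it stays where it is left
- bleed_grip (a point): centre of the red grip of the bleed slide: an upright block 22 mm (x) by 12 mm (y) by 24 mm high, its centre 78 mm above the bench, best pinched from above across its 12 mm; below it a black stem and a shutter plate (26 x 26 mm, top at 54 mm) with a white pointer at the middle of its front edge
- gasket (a joint): how far the black rubber gasket (a frame 110 x 172 mm) on the rim is squeezed down (m): 0 = free, 0.004 = fully squeezed, where it stops; springy, about 3 N per mm, so 12 N in all; the lid's own weight squeezes about 1 mm
- lid: loose white lid, 124 (x) by 214 (y) by 17 mm thick, 0.32 kg, right way up on the bench, twelve blue-capped ports 14 mm tall on it. Hidden in its underside: at y = +92.5 mm a round blind hole 10.5 mm wide, at y = -92.5 mm a slot 10.5 (x) by 15 mm (y), both 13.5 mm deep, chamfered; they fit the pins, either way round. Origin: centre of the underside, z up
- lid_handle (a point): centre of the black bar handle on the lid: 84 mm along the lid's x, 16 mm wide (y), 18 mm high, its centre 56 mm above the lid's underside, on two steel posts 56 mm apart
- flask: conical flask, 65 mm wide, 100 mm high; stands right of the manifold; leave alone. Origin: centre of its underside
- stopper_bottle: stoppered glass bottle, 58 mm wide, 108 mm high; behind the flask; leave alone. Origin: centre of its underside
- vial_a: pink sample vial, 34 mm wide, 94 mm high; left of the lid; leave alone. Origin: centre of its underside
- vial_b: pink sample vial, 34 mm wide, 94 mm high; left of the lid, nearer the robot; leave alone. Origin: centre of its underside

How it is judged:
By the outcome, as a careful person would: the job done as asked, in the order asked, and still so for the second after the job is handed in, while the arm keeps its last pose, push and grip.
It also fails if it takes over 58 s, if anything falls off the work surface, if the arm or the gripper's body presses on something with over 40 N, if the wrist force passes 120 N, or if a joint passes its speed limit or range.

## Robot

A 7-joint arm with a two-finger parallel gripper is mounted at the origin on a cart in front of the work surface, level with it; the furniture and walls round the work are solid. World frame = base frame: x ahead of the robot, y to its left, z up, the work surface at z = 0. Lengths are in m, angles in rad, forces in N, time in s.
With the tool pointing down it reaches from about 0.425 to 0.95 m from the base axis. Payload 4.7 kg.
Tool frame: the origin (TCP) lies at the very end of the fingers, on their centre line; the grasp point (between the pads) lies 19 mm behind it (pinch_z is the z of the grasp point in the tool frame, in m); z points along the fingers, y is the line along which they close (so a half turn about z gives the same grasp; the last joint's range is limited). The gripper opens to 87 mm and grips with 3 to 60 N. Pads are 19 mm wide; open, the fingers measure 117 mm over their backs; the gripper's body (75 mm by 190 mm) begins 51 mm behind the grasp point.
Start: joints at [1.208, 0.469, -0.049, 1.532, 0.024, 1.141, -0.082], TCP at [0.221, -0.638, 0.223] pointing down, gripper open.
Joint ranges: [-2.59, 2.59], [-0.33, 1.99], [-1.39, 1.29], [0.1, 2.45], [-1.04, 4.18], [0.21, 1.99], [-2.66, 2.66]. Speed limits (rad/s): [2.57, 2.57, 3.14, 3.14, 3.14, 3.14, 3.14].

## Interface

Orientations are given as a 3x3 rotation matrix whose columns are the frame's x, y, z axes.
In Python, from workcell import move_to, servo_line, move_j, grip, wait, inverse_kinematics, capture, get_calibration, Unreachable, hand_in, current_time, current_joint_pos, current_joint_velocities, current_effort, current_eef_pos, current_tcp_rot, current_force, current_torque, current_opening, current_finger_force, pinch_z gives the robot as it stands. Calls block until the motion is done:
- move_to(position, orientation): joint-space move of the TCP to a pose.
- servo_line(position, rotation=None, max_speed=0.15, stop_force=None): straight line of the TCP; rotation=None keeps the orientation; max_speed is the mean speed in m/s. With stop_force (N) it stops when the force on the tool has changed by that much, and returns True; else False.
- move_j(angles): joint-space move.
- grip(opening, strength=None): finger opening in m; strength is the grip in N (None keeps the last); returns when the fingers have stopped.
- wait(seconds).
- inverse_kinematics(position, orientation): joint angles nearest the present ones, or None.
- capture(name): name is "scene" or "top"; returns the picture (400x640x3 uint8, red, green, blue); there is no depth.
- get_calibration(name): a dict with "fx", "fy", "cx", "cy" (pixels), "world_from_camera" (4x4, takes a point from camera to world coordinates). Camera axes: x right, y up, looking along -z (the intrinsics and any distortion apply to the point x, -y, -z); pixel columns grow to the right and rows downward; lengths in m; the calibration is good to about 2 mm. A picture is of the moment at which its call begins. get_calibration takes no time and is no camera call.
A pose or a line that the arm cannot do raises Unreachable and nothing moves.
- hand_in(): hands the job in; it is judged then, once.
Readings, each from a call of its own:
- current_time(): time.
- current_joint_pos(): joint angles.
- current_joint_velocities(): joint speeds.
- current_effort(): joint torques, N m.
- current_eef_pos(): TCP position.
- current_tcp_rot(): TCP orientation.
- current_force(): force on the tool from outside, world axes, zero at the start.
- current_torque(): the same for the moment, N m.
- current_opening(): finger opening in m.
- current_finger_force(): force on a finger pad.
Only numpy, scipy, OpenCV 4.12 (cv2) and the standard library are available. Lean on these libraries where they do the work, as an engineer would, in place of code of your own. Each camera call takes 0.05 s, during which the arm holds its last target. There are 200 camera calls.

## Working session

There is one attempt and no reset: what is moved stays moved. The work goes in short steps, each a Python script; the robot and the scene stay as the last script left them, time stands still between calls to the robot, and variables do not carry over. Pictures are saved under pics/ and viewed, at most 10 in all, crops included, and the job is handed in when it is done.

```bash
mkdir -p pics; ls; python3 - <<'E'
from workcell import *
import cv2
for n in("scene","top"):
    im=capture(n); cv2.imwrite(f"pics/{n}0.png",im[:,:,::-1]); c=get_calibration(n); print(n,c)
print(current_time(),pinch_z() if callable(pinch_z) else pinch_z,current_tcp_rot(),current_force())
E
```

```text
pics
scene {'fx': 367.1123823787243, 'fy': 367.1123823787243, 'cx': 318.1297116099583, 'cy': 197.52891001313046, 'world_from_camera': array([[-0.72605682,  0.50040901, -0.4716273 , -0.12606848],
       [-0.68762068, -0.52397894,  0.50261702,  0.56675294],
       [ 0.00439132,  0.6892292 ,  0.72453007,  1.07512659],
       [ 0.        ,  0.        ,  0.        ,  1.        ]])}
top {'fx': 445.4181224101392, 'fy': 445.4181224101392, 'cx': 316.78838655211644, 'cy': 204.9030904311241, 'world_from_camera': array([[ 0.0051334 ,  0.99227837, -0.12392449,  0.31578382],
       [-0.99998167,  0.00469604, -0.00382105, -0.12561769],
       [-0.00320959,  0.12394183,  0.99228429,  1.75730895],
       [ 0.        ,  0.        ,  0.        ,  1.        ]])}
0.1 -0.0187 [[ 9.44789337e-01  3.27677736e-01 -6.39995105e-04]
 [ 3.27678353e-01 -9.44787952e-01  1.61946553e-03]
 [-7.39968663e-05 -1.73976631e-03 -9.99998484e-01]] [ 0.12292013 -0.02402658 -0.51256838]
```

View pics/scene0.png

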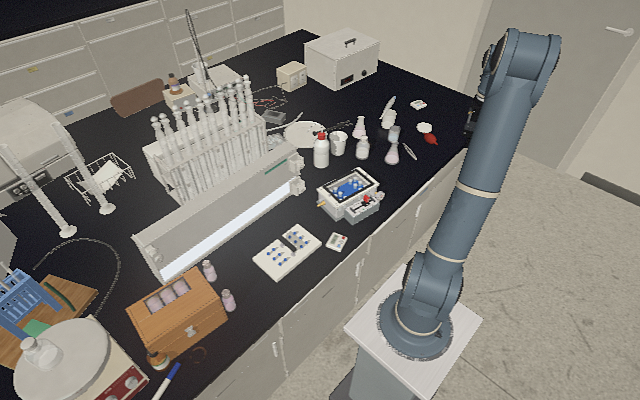

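View pics/top0.png

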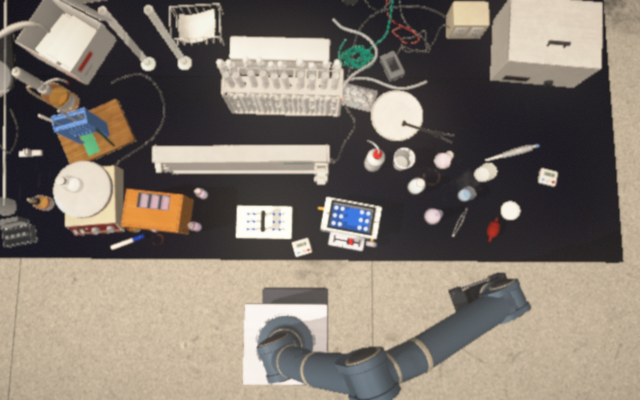

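The scene view has the lid at about (287,250) and the manifold at about (350,195). The top view has the lid at (264,222) and the manifold at (351,217), with the bleed slide at about (350,240). I'll zoom in on both.

```bash
python3 - <<'E'
import cv2, numpy as np
a=cv2.imread("pics/scene0.png")[160:290,245:395]; b=cv2.imread("pics/top0.png")[188:263,225:390]
a=cv2.resize(a,None,fx=4.6,fy=4.6,interpolation=cv2.INTER_CUBIC);b=cv2.resize(b,None,fx=4.8,fy=4.8,interpolation=cv2.INTER_CUBIC)
cv2.imwrite("pics/c1.png",a);cv2.imwrite("pics/c2.png",b);print(a.shape,b.shape)
E
```

```text
(598, 690, 3) (360, 792, 3)
```

View pics/c1.png

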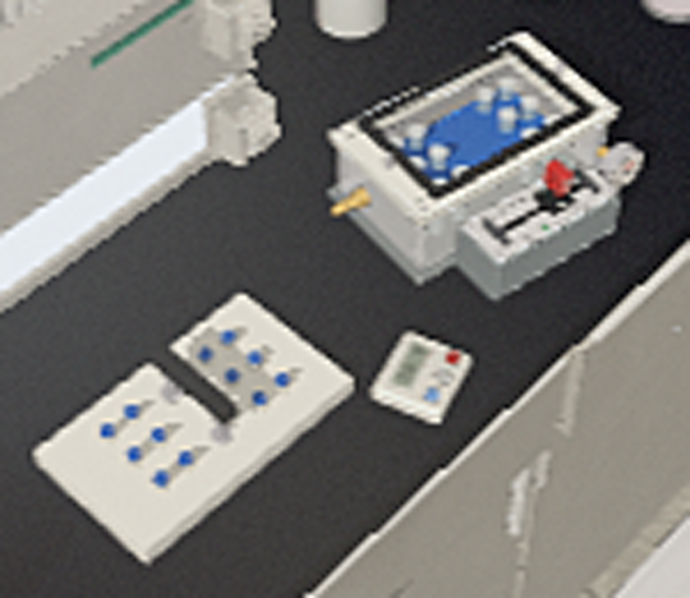

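View pics/c2.png

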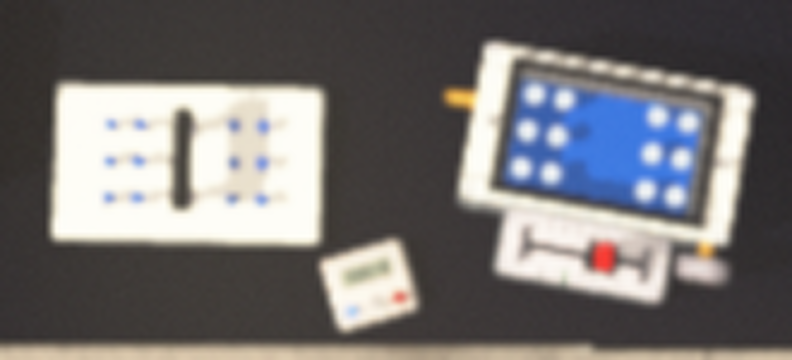

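The crops show these positions:

- **Top crop:** lid corners at about (57,84), (322,90), (320,243) and (52,240). The rim corners are at (487,43), (755,92), (727,245) and (459,205), and the red grip is at (603,257).
- **Scene crop:** lid corners at (240,294), (353,380), (147,560) and (35,455). The rim corners are at (523,35), (617,108), (433,195) and (333,133).

Next I'll refine the edges to subpixel accuracy and triangulate.

```bash
cat > h.py <<'E'
import cv2, numpy as np
from workcell import *
from scipy.ndimage import map_coordinates
def ray(n,p):
    c=get_calibration(n);T=c["world_from_camera"]
    d=T[:3,:3]@np.array([(p[0]-c["cx"])/c["fx"],-(p[1]-c["cy"])/c["fy"],-1.]);return T[:3,3],d/np.linalg.norm(d)
def plane(n,p,z):
    o,d=ray(n,p);return o+d*(z-o[2])/d[2]
def tri(ps,pt):
    A=np.zeros((3,3));b=np.zeros(3);R=[ray("scene",ps),ray("top",pt)]
    for o,d in R: P=np.eye(3)-np.outer(d,d);A+=P;b+=P@o
    x=np.linalg.solve(A,b);return x,max(np.linalg.norm(np.cross(x-o,d)) for o,d in R)
def quad(gray,c,w=2.5,n=60):
    """refine quadrilateral whose inside is brighter; returns subpixel corners"""
    c=np.array(c,float);m=c.mean(0);L=[]
    for i in range(4):
        a,b=c[i],c[(i+1)%4];t=b-a;nn=np.array([t[1],-t[0]])/np.linalg.norm(t)
        if nn@(m-a)>0:nn=-nn
        s=np.arange(-w,w+.01,.1);pts=[]
        for u in np.linspace(.12,.88,n):
            q=a+u*t+s[:,None]*nn
            v=map_coordinates(gray,[q[:,1],q[:,0]],order=1);g=np.clip(-np.gradient(v),0,None)
            k=g.argmax();sl=slice(max(k-10,0),k+11)
            if g[k]>1: pts.append(a+u*t+nn*(s[sl]@g[sl]/g[sl].sum()))
        L.append(cv2.fitLine(np.float32(pts),cv2.DIST_HUBER,0,.01,.01).ravel())
    out=[]
    for i in range(4):
        p,q=L[i-1],L[i];A=np.array([[p[0],-q[0]],[p[1],-q[1]]])
        k=np.linalg.solve(A,q[2:]-p[2:]);out.append(p[2:]+k[0]*p[:2])
    return np.array(out)
def blob(im,cond,box):
    """largest blob centroid (col,row) in box x0,y0,x1,y1, on 4x upsampled crop"""
    x0,y0,x1,y1=box;k=cv2.resize(im[y0:y1,x0:x1],None,fx=4,fy=4,interpolation=cv2.INTER_CUBIC).astype(int)
    n,_,st,ce=cv2.connectedComponentsWithStats(cond(k[...,0],k[...,1],k[...,2]).astype(np.uint8))
    i=1+st[1:,4].argmax();return (ce[i]+.5)/4-.5+[x0,y0],st[i,2:]/4
def crop2px(p,s,o): return (np.array(p)+.5)/s-.5+o
E
cat > m.py <<'E'
from h import *
S=cv2.imread("pics/scene0.png")[:,:,::-1];T=cv2.imread("pics/top0.png")[:,:,::-1]
sg,tg=[cv2.cvtColor(np.ascontiguousarray(i),cv2.COLOR_RGB2GRAY).astype(float) for i in(S,T)]
cs=lambda p:crop2px(p,4.6,[245,160]); ct=lambda p:crop2px(p,4.8,[225,188])
# corner order: back-left(+x+y), back-right, front-right, front-left
Q={"lid":([(240,294),(353,380),(147,560),(35,455)],[(57,84),(322,90),(320,243),(52,240)]),
   "rim":([(523,35),(617,108),(433,195),(333,133)],[(487,43),(755,92),(727,245),(459,205)])}
# scene camera: match corners to the top by ground position
for k,(a,b) in Q.items():
    a=quad(sg,cs(a));b=quad(tg,ct(b));z=.017 if k=="lid" else .084
    A=np.array([plane("scene",p,z) for p in a]);B=np.array([plane("top",p,z) for p in b])
    o=[np.linalg.norm(A[:,:2]-q[:2],axis=1).argmin() for q in B]
    print(k,o);X=[]
    for i in range(4):
        x,e=tri(a[o[i]],b[i]);X.append(x);print(np.r_[x,e].round(4),A[o[i]][:2].round(4),B[i][:2].round(4))
    for nm,P in(("tri",np.array(X)),("scene",A[o]),("top",B)):
        c=P.mean(0);d=(P[0]+P[3]-P[1]-P[2])[:2];f=(P[0]+P[1]-P[2]-P[3])[:2]
        print(nm,c.round(4),"yaw from y,x axes",np.degrees(np.arctan2(-d[0],d[1])).round(2),np.degrees(np.arctan2(f[1],f[0])).round(2),"sizes",(np.linalg.norm(f)/2).round(4),(np.linalg.norm(d)/2).round(4))
red=lambda r,g,b:(r>130)&(g<90)&(b<90); dark=lambda r,g,b:(r<90)&(g<90)&(b<90)
rs,s1=blob(S,red,(355,190,375,206));rt,s2=blob(T,red,(343,234,358,250))
print("grip",tri(rs,rt),s1,s2,plane("top",rt,.09))
hs,s1=blob(S,dark,(278,228,299,253));ht,s2=blob(T,dark,(257,208,270,234))
print("handle",tri(hs,ht),s1,s2)
E
python3 m.py
```

```text
lid [np.int64(3), np.int64(0), np.int64(1), np.int64(2)]
[0.533  0.1994 0.0119 0.0025] [0.5319 0.2026] [0.5306 0.1967]
[ 0.5305 -0.0205  0.0142  0.001 ] [ 0.5297 -0.0184] [ 0.5294 -0.0214]
[ 0.3998 -0.0192  0.0112  0.0009] [ 0.3962 -0.0165] [ 0.4002 -0.0191]
[4.037e-01 2.009e-01 6.900e-03 2.000e-04] [0.3985 0.2042] [0.4033 0.1991]
tri [0.4668 0.0901 0.0111] yaw from y,x axes -0.83 -0.61 sizes 0.13 0.2201
scene [0.4641 0.093  0.017 ] yaw from y,x axes -0.59 -0.75 sizes 0.1335 0.2209
top [0.4659 0.0889 0.017 ] yaw from y,x axes -0.56 -1.05 sizes 0.1282 0.2182
rim [np.int64(3), np.int64(0), np.int64(1), np.int64(2)]
[ 0.5651 -0.1513  0.0621  0.0034] [ 0.5531 -0.134 ] [ 0.5592 -0.1531]
[ 0.5191 -0.3694  0.0704  0.0046] [ 0.5065 -0.3591] [ 0.5213 -0.3649]
[ 0.3967 -0.3438  0.0777  0.001 ] [ 0.3925 -0.3385] [ 0.3973 -0.3424]
[ 0.4266 -0.1309  0.1373  0.0021] [ 0.4561 -0.1718] [ 0.432  -0.1298]
tri [ 0.4769 -0.2488  0.0869] yaw from y,x axes -10.0 -10.0 sizes 0.1325 0.2188
scene [ 0.477  -0.2509  0.084 ] yaw from y,x axes -15.71 4.65 sizes 0.1058 0.2035
top [ 0.4774 -0.2476  0.084 ] yaw from y,x axes -9.72 -10.32 sizes 0.1277 0.2153
grip (array([ 0.38981141, -0.24469342,  0.08112707]), np.float64(0.0016161487839802375)) [  6.25   7.75 104.75] [ 5.25  4.75 82.25] [ 0.38806641 -0.24493108  0.09      ]
handle (array([0.46758254, 0.08917208, 0.08021855]), np.float64(0.005532091912475895)) [ 18.5   24.   641.25] [  2.5   18.5  110.25]
```

```bash
cat > m2.py <<'E'
exec(open("m.py").read().split("# corner order")[0])
def rep(nm,P):
    c=P.mean(0);d=(P[0]+P[3]-P[1]-P[2])[:2];f=(P[0]+P[1]-P[2]-P[3])[:2]
    print(nm,c.round(4),np.degrees([np.arctan2(-d[0],d[1]),np.arctan2(f[1],f[0])]).round(2),np.linalg.norm(f)/2,np.linalg.norm(d)/2)
g=([(360,122),(515,52),(592,110),(437,195)],[(513,62),(722,97),(703,228),(492,190)])
a=quad(255-sg,cs(g[0]),1.8);b=quad(255-tg,ct(g[1]),1.8)
print((a-cs(g[0])).round(1).tolist(),(b-ct(g[1])).round(1).tolist())
X=[tri(p,q) for p,q in zip(a,b)];print([(x.round(4).tolist(),round(e,4)) for x,e in X])
rep("tri",np.array([x for x,_ in X]));rep("scene",np.array([plane("scene",p,.087) for p in a]));rep("top",np.array([plane("top",p,.087) for p in b]))
r=([(333,133),(523,35),(617,108),(427,210)])
a=quad(sg,cs(r),1.8);print((a-cs(r)).round(1).tolist());rep("rim scene",np.array([plane("scene",p,.084) for p in a]))
print("handle front end",tri(cs((231,411)),ct((181,207))))
ht,_=blob(T,lambda r,g,b:(r<110)&(g<110)&(b<110),(257,208,270,234));print("handle top",ht,plane("top",ht,.065)) 
grn=lambda r,g,b:(g>r+18)&(g>b+10)
for n,I,bx in(("scene",S,(355,205,370,214)),("top",T,(338,240,348,252))):
    p,s=blob(I,grn,bx);print("green",n,p,s,plane(n,p,.05))
for i in "tb": pass
pk=lambda r,g,b:(r>g+12)&(b>g)
E
python3 m2.py
```

```text
[[-2.5, -1.1], [3.8, 1.2], [1.3, 0.0], [-0.2, 1.2]] [[-0.1, -1.1], [0.6, -0.4], [0.0, 0.1], [-0.7, -0.2]]
[([0.5486, -0.1712, 0.0927], np.float64(0.0047)), ([0.5107, -0.3485, 0.0685], np.float64(0.0088)), ([0.4108, -0.3232, 0.0871], np.float64(0.0002)), ([0.4423, -0.1552, 0.0828], np.float64(0.0013))]
tri [ 0.4781 -0.2495  0.0828] [-11.37 -11.33] 0.10514423660619675 0.17606649574862193
scene [ 0.4749 -0.246   0.087 ] [-15.88  -9.89] 0.09967748856167791 0.17413615395897278
top [ 0.4783 -0.2486  0.087 ] [-10.12  -9.91] 0.10641133429376491 0.16982166586849462
[[-0.2, 1.3], [2.4, 0.6], [0.5, 0.1], [-0.6, 1.5]]
rim scene [ 0.4743 -0.245   0.084 ] [-10.74  -8.31] 0.11138655827768518 0.2131742943083118
handle front end (array([0.42805365, 0.0888075 , 0.05756312]), np.float64(0.0004952032240791396))
handle top [262.51894993 220.91602921] [0.46461795 0.08752717 0.065     ]
green scene [363.10227273 209.00378788] [1.75 1.5  8.25] [ 0.37862104 -0.21766179  0.05      ]Traceback (most recent call last):
  File "m2.py", line 16, in <module>
    p,s=blob(I,grn,bx);print("green",n,p,s,plane(n,p,.05))
        ~~~~^^^^^^^^^^
  File "h.py", line 35, in blob
    i=1+st[1:,4].argmax();return (ce[i]+.5)/4-.5+[x0,y0],st[i,2:]/4
        ~~~~~~~~~~~~~~~^^
ValueError: attempt to get argmax of an empty sequence
```

```bash
cat >> h.py <<'E'
def rot(deg):
    c,s=np.cos(np.radians(deg)),np.sin(np.radians(deg));return np.array([[c,s,0],[s,-c,0],[0,0,-1.]])
YAW=-10.;MX=rot(YAW)[:,0];MY=-rot(YAW)[:,1];C=np.array([.4778,-.248,0])
def log(t=""): print(t,round(current_time(),2),np.round(current_eef_pos(),4),"F",np.round(current_force(),1),"op",round(float(current_opening()),4))
E
python3 - <<'E'
from h import *
g=np.array([.389,-.2445,0]);R=rot(YAW)
grip(.045,25)
move_to(g+[0,0,.16],R);log("above")
b=servo_line(g+[0,0,.0605],stop_force=8,max_speed=.12);log(f"down {b}")
if not b:
    grip(.0,25);log("gripped")
    p=np.array(current_eef_pos())
    b=servo_line(p+MY*.06,stop_force=7,max_speed=.03);log(f"left end {b}")
    print("travel",(np.array(current_eef_pos())-p)@MY)
E
```

```text
above 2.65 [ 0.3892 -0.2455  0.1603] F [-0.2 -0.4  0.1] op 0.0447
down False 3.62 [ 0.3895 -0.2449  0.061 ] F [-0.2  0.3  0.3] op 0.0448
gripped 4.29 [ 0.389  -0.2446  0.0606] F [-0.6  0.2  1.6] op 0.0122
left end True 5.64 [ 0.3966 -0.2019  0.0606] F [ 1.  -0.6  1.2] op 0.0116
travel 0.043358529005502425
```

```bash
python3 - <<'E'
from h import *
wait(.2);log("rest");p=np.array(current_eef_pos())
b=servo_line(p-MY*.018,max_speed=.03,stop_force=15);wait(.2);log(f"back {b}")
q=np.array(current_eef_pos());print("local",[(q-C)@MX,(q-C)@MY])
grip(.04);servo_line(q+[0,0,.12],max_speed=.25);
move_to([.44,.0,.24],rot(-.7));log()
for n in("scene","top"): cv2.imwrite(f"pics/{n}1.png",capture(n)[:,:,::-1])
a=cv2.imread("pics/scene1.png")[190:230,335:395]; b=cv2.imread("pics/top1.png")[225:255,325:370]
f=lambda i,k:cv2.resize(i,(k*i.shape[1],k*i.shape[0]),interpolation=cv2.INTER_CUBIC)
a=f(a,8);b=f(b,8);o=np.zeros((a.shape[0]+b.shape[0],max(a.shape[1],b.shape[1]),3),np.uint8);o[:a.shape[0],:a.shape[1]]=a;o[a.shape[0]:,:b.shape[1]]=b
cv2.imwrite("pics/c3.png",o)
E
```

```text
rest 5.84 [ 0.3966 -0.202   0.0606] F [ 1.  -0.2  2.6] op 0.0117
back False 6.78 [ 0.3934 -0.22    0.0606] F [ 0.7 -1.7  0.4] op 0.0117
local [np.float64(-0.08798908020300085), np.float64(0.01291527208623304)]
 9.12 [ 0.4394 -0.0017  0.2389] F [ 0.3 -0.4 -0.1] op 0.0398
```

View pics/c3.png

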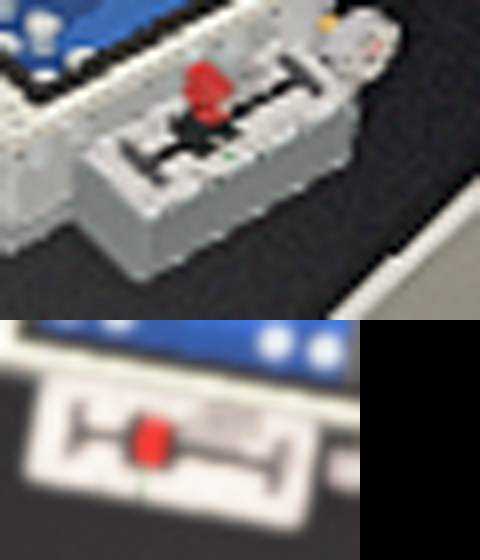

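The scene crop shows the shutter with the green line just in front at about (231,155). The top crop has the red grip at (152,442) and the green line at (141,490). I'll compare them numerically and re-measure the grip, lid and handle.

```bash
python3 - <<'E'
from h import *
S=cv2.imread("pics/scene1.png")[:,:,::-1];T=cv2.imread("pics/top1.png")[:,:,::-1]
red=lambda r,g,b:(r>130)&(g<100)&(b<100); grn=lambda r,g,b:(g>r+8)&(g>b+4)
loc=lambda p:((p-C)@MX,(p-C)@MY)
S0=cv2.imread("pics/scene0.png")[:,:,::-1];T0=cv2.imread("pics/top0.png")[:,:,::-1]
r0,_=blob(S0,red,(355,190,375,206));r1,_=blob(S,red,(355,190,375,208))
print("scene red moved",np.round(np.array(loc(plane("scene",r1,.083)))-loc(plane("scene",r0,.083)),4),"grip",np.round(loc(plane("scene",r1,.080)),4))
t0,_=blob(T0,red,(340,234,362,250));t1,_=blob(T,red,(338,232,358,248))
print("top red moved",np.round(np.array(loc(plane("top",t1,.085)))-loc(plane("top",t0,.085)),4),"grip",np.round(loc(plane("top",t1,.085)),4), "tri",np.round(tri(r1,t1)[0],4))
for n,I,bx in(("scene",S,(359,204,369,213)),("top",T,(338,242,347,252)),("top0",T0,(338,242,347,252))):
    p,s=blob(I,grn,bx);print("green",n,p,s,np.round(loc(plane(n[:3] if n[:3]=="top" else n,p,.05)),4))
E
```

```text
scene red moved [0.    0.026] grip [-0.0854  0.0142]
top red moved [-0.      0.0261] grip [-0.0886  0.0132] tri [ 0.3943 -0.219   0.0812]
green scene [363.35096154 209.23076923] [ 2.25  2.   13.  ] [-0.1044  0.0127]Traceback (most recent call last):
  File "<stdin>", line 11, in <module>
  File "h.py", line 35, in blob
    i=1+st[1:,4].argmax();return (ce[i]+.5)/4-.5+[x0,y0],st[i,2:]/4
        ~~~~~~~~~~~~~~~^^
ValueError: attempt to get argmax of an empty sequence
```

```bash
python3 - <<'E'
from h import *
loc=lambda p:np.round([(p-C)@MX,(p-C)@MY],4)
for n,(x0,y0,x1,y1) in(("top",(339,243,347,249)),("scene",(359,205,369,213))):
  for k in(0,1):
    I=cv2.imread(f"pics/{n}{k}.png").astype(float)[y0:y1,x0:x1]
    w=I[...,1]-I[...,[0,2]].mean(2);w=np.clip(w-np.median(w)-4,0,None);yy,xx=np.mgrid[y0:y1,x0:x1]
    p=np.array([(w*xx).sum(),(w*yy).sum()])/w.sum();print(n,k,p,w.max(),loc(plane(n,p,.05)))
    # shutter-plate (dark) centroid under the grip, z .054
    if k and n=="top":
        t,s=blob(cv2.imread("pics/top1.png")[:,:,::-1],lambda r,g,b:(r>130)&(g<100)&(b<100),(338,232,358,248));print("red",t,s,[loc(plane("top",t,z))[1] for z in(.078,.09)])
E
```

```text
top 0 [342.03225806 245.29032258] 6.5 [-0.1077  0.0133]
top 1 [342.10638298 245.08510638] 7.0 [-0.1069  0.0131]
red [343.42195767 239.94378307] [ 5.75  5.25 94.5 ] [np.float64(0.0129), np.float64(0.0134)]
scene 0 [363.36666667 209.04      ] 47.5 [-0.1037  0.012 ]
scene 1 [363.30693069 209.10891089] 33.0 [-0.1038  0.0124]
```

The bleed pointer is on the green line: in the top view the grip and the line are both at local y = 13.1 mm. Next is the lid.

```bash
python3 - <<'E'
from h import *
h=np.array([.4657,.088,0]);R=rot(-.7)
grip(.05,50);move_to(h+[0,0,.12],R)
b=servo_line(h+[0,0,.039],max_speed=.08,stop_force=8);log(f"down {b}")
if not b:
    grip(0,50);log("gripped");print(current_finger_force())
    p=np.array(current_eef_pos())
    servo_line(p+[0,0,.131],max_speed=.12);log("lifted")
    print(current_torque())
    D=C+MY*.0009;t=np.array([D[0],D[1],p[2]+.128])
    servo_line(t,rot(YAW),max_speed=.15);wait(.3);log("over");print(current_torque(),p[2])
    for n in("scene","top"): cv2.imwrite(f"pics/{n}2.png",capture(n)[:,:,::-1])
    a=cv2.imread("pics/scene2.png")[130:260,270:420]; b=cv2.imread("pics/top2.png")[170:260,290:410]
    a=cv2.resize(a,None,fx=4,fy=4,interpolation=cv2.INTER_CUBIC);cv2.imwrite("pics/c4.png",a)
    b=cv2.resize(b,None,fx=5,fy=5,interpolation=cv2.INTER_CUBIC);cv2.imwrite("pics/c5.png",b)
E
```

```text
down False 11.56 [0.4661 0.0881 0.0394] F [-0.   0.4  0.9] op 0.0498
gripped 12.24 [0.4658 0.0883 0.0391] F [ 1.1  0.9 -0. ] op 0.0154
49.99977316707373
lifted 13.48 [0.4651 0.0881 0.1693] F [-0.7  0.4 -3.8] op 0.0155
[ 0.00820697 -0.01846133 -0.0506346 ]
over 16.18 [ 0.478  -0.247   0.1671] F [ 0.4 -0.3 -3. ] op 0.0156
[ 0.0369537  -0.03982743 -0.01294351] 0.03907809803046172
```

View pics/c4.png

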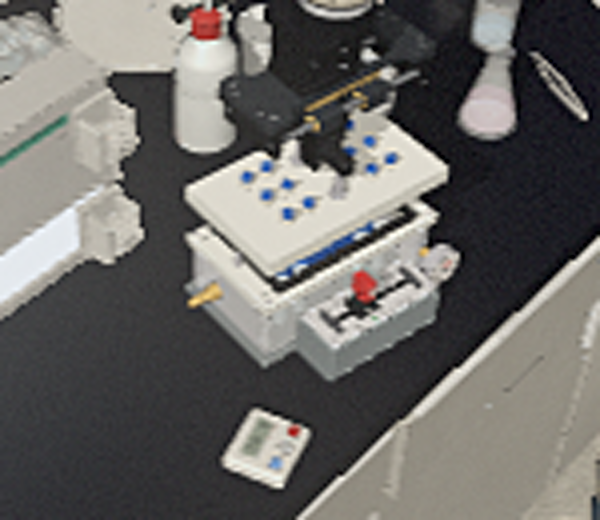

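View pics/c5.png

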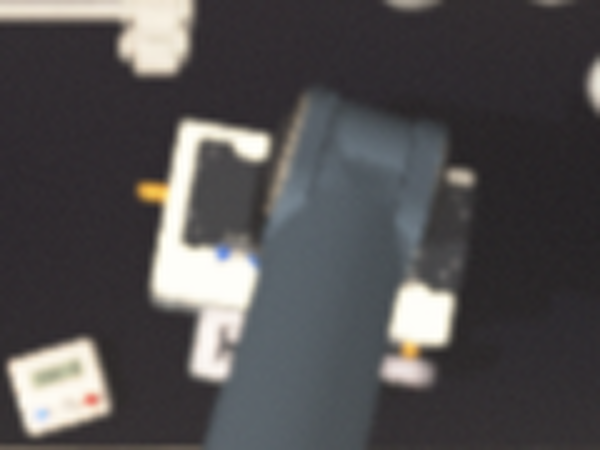

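The lid is held level over the chamber, and in the scene crop it lines up with the rim. Next I'll lower it gently and feel for the pins.

```bash
cat > search.py <<'E'
from h import *
import sys
D=(C+MY*.0009)[:2];Z0=.0391
offs=[(0,0),(.002,0),(-.002,0),(0,.002),(0,-.002),(.002,.002),(-.002,.002),(-.002,-.002),(.002,-.002),(.004,0),(-.004,0)]
ox,oy=0,0
for i,(ox,oy) in enumerate(offs):
    xy=D+ox*MX[:2]+oy*MY[:2];z=current_eef_pos()[2]
    zt=max(.1395,0) if i else .142
    servo_line(np.r_[xy,zt],rot(YAW),max_speed=.05);wait(.1)
    b=servo_line(np.r_[xy,.1325],max_speed=.012,stop_force=4)
    log(f"{ox,oy} stop={b} under={current_eef_pos()[2]-Z0:.4f} T={np.round(current_torque(),2)}")
    if not b: break
    if current_time()>32: break
E
python3 search.py
```

```text
(0, 0) stop=False under=0.0935 T=[0.06 0.04 0.03] 17.97 [ 0.478  -0.2472  0.1326] F [ 0.6 -0.4 -3.3] op 0.0154
```

```bash
python3 - <<'E'
from h import *
for z in np.arange(.131,.1235,-.001):
    p=current_eef_pos();b=servo_line(np.r_[.478,-.2472,z],max_speed=.01,stop_force=12);log(f"{z:.4f} {b}")
    if b or current_force()[2]>14: break
E
```

```text
0.1310 False 18.27 [ 0.478  -0.2472  0.131 ] F [-0.6 -0.3 -2.2] op 0.0156
0.1300 False 18.52 [ 0.4779 -0.2472  0.1299] F [ 0.3 -0.5 -2.9] op 0.0158
0.1290 False 18.77 [ 0.4779 -0.2472  0.1289] F [-0.1  0.4 -3.9] op 0.0155
0.1280 False 19.02 [ 0.4781 -0.2473  0.1282] F [-0.3  1.  -1.9] op 0.0155
0.1270 False 19.27 [ 0.4782 -0.2473  0.1273] F [-1.   0.2  0.4] op 0.0158
0.1260 False 19.52 [ 0.4782 -0.2473  0.1264] F [-0.9 -0.1  4.3] op 0.0155
0.1250 False 19.77 [ 0.4782 -0.2473  0.1255] F [-2.5  1.5  5.5] op 0.0155
0.1240 False 20.02 [ 0.4782 -0.2473  0.1251] F [-3.6  1.4 10.6] op 0.0153
```

```bash
python3 - <<'E'
from h import *
for z in np.arange(.1235,.1195,-.0005):
    servo_line(np.r_[.478,-.2472,z],max_speed=.01);wait(.3);log(f"{z:.4f}")
    if current_force()[2]>19: break
wait(.8);log("hold")
a=capture("scene");cv2.imwrite("pics/scene3.png",a[:,:,::-1])
cv2.imwrite("pics/c6.png",cv2.resize(a[130:240,290:420],None,fx=5,fy=5,interpolation=cv2.INTER_CUBIC)[:,:,::-1])
E
```

```text
0.1235 20.57 [ 0.4782 -0.2473  0.125 ] F [-4.4  1.9 13.5] op 0.0151
0.1230 21.12 [ 0.4782 -0.2473  0.125 ] F [-5.   1.4 16.3] op 0.0157
0.1225 21.67 [ 0.4783 -0.2473  0.125 ] F [-6.5  2.7 18.2] op 0.0156
0.1220 22.22 [ 0.4783 -0.2473  0.1249] F [-8.3  3.1 21.6] op 0.0157
hold 23.02 [ 0.4783 -0.2473  0.1249] F [-8.6  2.6 21.9] op 0.0156
```

View pics/c6.png

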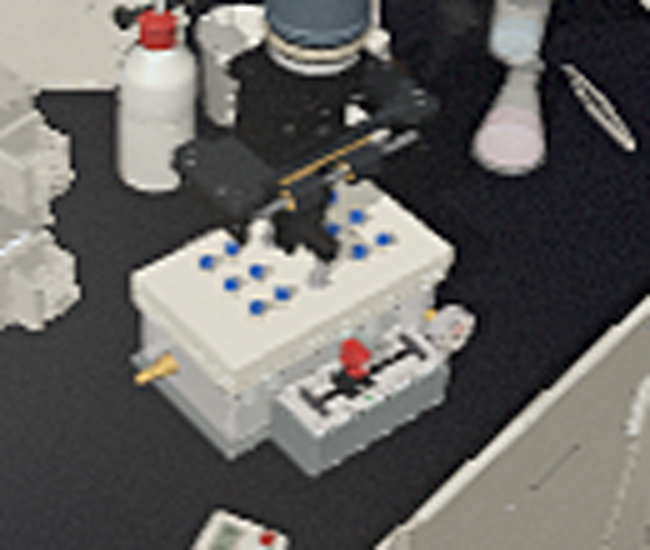

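The lid sits flat and square on the chamber. It stopped hard at 4 mm of squeeze (TCP z 0.1249) and holds at about 22 N. The slide is still at the green line and the glassware is untouched.

```bash
python3 -c "
from workcell import *
print(hand_in())"
```

```text
the job is handed in; nothing more can be done
None
```

I handed the job in after about 23 s: the bleed pointer is at the green line, and the lid is over both pins with the gasket fully squeezed, still gripped and pressed down at about 22 N, with nothing else disturbed.

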